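# Lock the water-filter cover with the blade key

### The job

First swing the water filter's open cover fully shut. Then pick up the blade key, lay it in the sloped wooden rest with its blade down against the foot stop and let go, take it again by the end of its handle, stand its blade fully home in the slotted brass lock and turn the lock a quarter turn clockwise (seen from above) until it reaches its stop. Leave the key standing upright in the lock, and do not disturb the mug, the glass or the coaster.

Things in the scene. Friction and masses are not known exactly. Their poses are not given: they have to be found in the camera images.
- housing: White water-filter housing, an open box 170 (x) x 150 (y) x 80 mm high, fixed to the worktop, blue stripe on its front. Origin: centre of its underside; z up; its front faces its own -x, roughly towards the robot. The grey cover is hinged along the top of its far (+x) wall.
- cover (a joint): Angle of the grey cover, rad: 0 is shut, grows as its front edge rises. The cover is a plate 176 mm from hinge to front edge, 156 mm wide, 8 mm thick. Its hinge is stiff: the cover stays where it is left; it takes about 1 to 3 N pressed down near the front edge to close it.
- cover_hinge (a point): Point above the cover's hinge line, on the level of the shut cover's top face, in the middle of its width. The hinge line is parallel to the housing's y axis and lies 8 mm below this point when shut. With the cover shut this point is 85 mm along the housing's +x from its origin and 88 mm above the worktop.
- cover_push (a point): Where to press the cover shut: on its top face, in the middle of its width, 12 mm from its front edge and 164 mm from the hinge line. It moves with the cover.
- lock_face (a point): Centre of the face of the brass slotted lock in the cover, a 45 mm disc, 128 mm from the hinge line, mid-width; with the cover shut 90 mm above the worktop, 2 mm above the cover. The slot runs through it along this frame's x axis (turns with the lock): 30 mm long, 7 mm wide, 32 mm deep, long edges bevelled to a 16 mm wide mouth. z points out of the lock (up when the cover is shut).
- lock (a joint): Angle of the lock, rad: 0 unlocked (slot parallel to the housing's y axis), grows clockwise seen from above, hard stop at 1.571 = locked (slot parallel to the housing's x axis). It takes about 0.12 N m to turn and stays where it is left. The blade has about 0.1 rad of play in the slot, so the key must turn that much farther than the lock.
- rest: Fixed wooden key rest, foot board 130 x 70 x 8 mm. Origin on the worktop under the foot stop; z up. A trough rises at 45 degrees from the stop along its own +x (direction (0.707, 0, 0.707) in its frame); its floor looks towards (-0.707, 0, 0.707). The key lies in it flat, blade tip on the stop: its centre is then 75 mm up the slope and 10 mm off the floor, the handle free on both sides.
- rest_foot (a point): Foot of the trough's floor, in the middle of its width, where floor and stop meet, 15.5 mm above the worktop. Side walls 17 mm high, 34 mm apart inside, stand 8 to 66 mm up the slope from here; the wide floor ends 72 mm up the slope, from there a rib only 16 mm wide carries the handle as far as 104 mm.
- key_center (a point): Centre of the loose blade key, 150 mm long, half-way along, across and through it. x runs along the key to the blade tip (handle towards -x), y across its width, z across its thickness. Handle 28 mm wide (y) x 20 mm thick (z), from 75 mm behind the centre to 3 mm ahead of it. The key starts lying flat on its wide face, centre 10 mm up.
- key_tip (a point): Tip of the key's blade, 75 mm ahead of its centre. The blade is 28 mm long, 24 mm wide (along the key's y), 4.5 mm thick, its last 4 mm narrowed to 19 x 3 mm. Fully home in the slot, the collar stands on the lock's face, the tip is 28 mm below it and the key stands by itself.
- green_mug_center (a point): Bystander: pale green mug standing on its rim, 72 mm across, 86 mm high; this point is half-way up near its middle.
- glass_center (a point): Bystander: pale green ribbed glass standing on its rim, 69 mm across, 104 mm high; this point is half-way up.
- coaster_center (a point): Bystander: dark green square coaster, 98 x 98 x 6 mm, lying flat; this point is its centre.
- key: The same key as a body (origin 10 mm below key_center along its own z, same axes), about 160 g: orange rectangular handle, round steel shaft of 12 mm diameter, a 28 x 20 mm steel collar 41 to 47 mm ahead of the centre, then the flat blade. It balances about 12 mm behind the centre, in the handle.
Not all that is in view belongs to the job. There is more than one size of the key; the job needs the larger.

How it is judged (in metres and radians):
On the way, in this order (a step that is already met when the one before it is completed fails the run):
1. the cover is shut (value of joint cover below 0.05 rad), for 0.2 s.
2. the key lies in the sloped rest, blade down at the stop, let go of (distance between key_tip and rest_foot below 0.022 m and angle between key_center's own x axis and vertical between 2.2 and 2.5 rad and contact force between the fingers and key below 0.1 N), for 0.2 s.
3. the key's blade is in the slot before the lock is turned (horizontal distance between key_tip and lock_face below 0.008 m and z of key_tip in the frame of lock_face below -0.02 m and value of joint cover below 0.05 rad and value of joint lock below 0.7 rad), for 0.1 s.
4. the blade in the slot has turned the lock to its stop (horizontal distance between key_tip and lock_face below 0.008 m and z of key_tip in the frame of lock_face below -0.02 m and value of joint lock above 1.45 rad), for 0.1 s.
At the end, for the whole second after the job is handed in: The cover is shut (within 0.05 rad), the lock is turned to its stop (above 1.45 of 1.571 rad), and the key stands released and at rest in the slot, tip at least 20 mm deep and within 8 mm of the lock's axis, upright within about 8 degrees (all of step 4 and angle between key_center's own x axis and vertical above 2.99 rad and value of joint cover below 0.05 rad and contact force between the fingers and key below 0.1 N and linear speed of key below 0.02 m/s); the robot touches nothing.
It fails at once if the green mug is pushed more than 30 mm or tipped (distance of green_mug_center from where it was at the start of the episode above 0.03 m).
It fails at once if the glass is pushed more than 30 mm or tipped (distance of glass_center from where it was at the start of the episode above 0.03 m).
It fails at once if the coaster is pushed more than 30 mm or tipped (distance of coaster_center from where it was at the start of the episode above 0.03 m).
It fails at once if the lock is turned while the cover is open (value of joint cover above 0.1 rad and value of joint lock above 0.6 rad).
It also fails if it takes over 72 s, if anything falls off the work surface, if the arm or the gripper's body presses on something with over 40 N, if the wrist force passes 120 N, or if a joint passes its speed limit or range.

### The arm

A 6-joint arm with a two-finger parallel gripper is mounted at the origin on a cart in front of the work surface, level with it; the furniture and walls round the work are solid. World frame = base frame: x ahead of the robot, y to its left, z up, the work surface at z = 0. Lengths are in m, angles in degrees, forces in N, time in s.
With the tool pointing down it reaches from about 0.325 to 0.85 m from the base axis. Payload 15.5 kg.
Tool frame: the origin (TCP) lies midway between the tips of the shut fingers; the grasp point (between the pads) lies 19 mm behind it; y points along the fingers, x is the direction in which the jaws open and shut, and the axes are right-handed (so a half turn about y gives the same grasp; the last joint's range is limited). The gripper opens to 91 mm and grips with 3 to 60 N. Pads are 32 mm wide; open, the fingers measure 118 mm over their backs; the gripper's body (76 mm by 178 mm) begins 60 mm behind the grasp point.
Start: joints at [-78.123, 28.281, 77.091, -0, 74.628, -5.472], TCP at [0.186, -0.597, 0.214] pointing down, gripper open.
Joint ranges: [-166.48, 166.48], [-47.26, 123.95], [12.59, 153.08], [-70.14, 250.14], [6.76, 159.57], [-176.63, 176.63]. Speed limits (degrees/s): [108.29, 108.29, 147.25, 172.46, 172.46, 172.46].

### API

Orientations are given as a 3x3 rotation matrix whose columns are the frame's x, y, z axes.
In Python, from bench import ctrl gives the robot as it stands. The module is installed in compiled form; this text tells all that it offers. Calls block until the motion is done:
- ctrl.goto(position, orientation): joint-space move of the TCP to a pose.
- ctrl.move_l(position, vel=0.15, ori=None, contact_N=None): straight line of the TCP; ori=None keeps the orientation; vel is the mean speed in m/s. With contact_N (N) it stops when the force on the tool has changed by that much, and returns True; else False.
- ctrl.movej(angles): joint-space move.
- ctrl.command_gripper(opening): opening from 0.0 (shut) to 1.0 (fully open); the grip force is fixed at half the most; returns when the fingers have stopped.
- ctrl.sleep(seconds).
- ctrl.ik(position, orientation): joint angles nearest the present ones, or None.
- ctrl.read_camera(name): name is "side" or "top" or "wrist"; returns the picture (384x512x3 uint8, blue, green, red); there is no depth.
- ctrl.camera_params(name): a dict with "fx", "fy", "cx", "cy" (pixels), "D" ([k1, k2, p1, p2, k3] as OpenCV has them; the pictures are not rectified), "pose" (4x4, takes a point from camera to world coordinates); the wrist camera has in their place "T_tool_cam" (4x4, takes a point from camera to tool coordinates, whose origin is the TCP and whose axes are the tool frame's). Camera axes: x right, y up, looking along -z (the intrinsics and any distortion apply to the point x, -y, -z); pixel columns grow to the right and rows downward; lengths in m; the calibration is good to about 2 mm. A picture is of the moment at which its call begins: read the wrist's pose just before it. camera_params takes no time and is no camera call.
A pose or a line that the arm cannot do raises ctrl.MotionError and nothing moves.
- ctrl.sign_off(): hands the job in, once; it reports no verdict.
Readings, each from a call of its own:
- ctrl.current_t(): time.
- ctrl.current_q(): joint angles.
- ctrl.current_dq(): joint speeds.
- ctrl.current_effort(): joint torques, N m.
- ctrl.current_tool_pos(): TCP position.
- ctrl.current_eef_rot(): TCP orientation.
- ctrl.current_contact_force(): force on the tool from outside, world axes, zero at the start.
- ctrl.current_wrist_torque(): the same for the moment, N m.
- ctrl.current_grip_width(): opening from 0.0 (shut) to 1.0 (fully open).
Only numpy, scipy, OpenCV 4.12 (cv2) and the standard library are available. Lean on these libraries where they do the work, as an engineer would, in place of code of your own. Each camera call takes 0.05 s, during which the arm holds its last target.

## Working session

There is one attempt and no reset: what is moved stays moved. The work goes in short steps, each a Python script; the robot and the scene stay as the last script left them, time stands still between calls to the robot, and variables do not carry over. Pictures are saved under pics/ and viewed, and the job is handed in when it is done.

```bash
ls; mkdir -p pics
python3 - <<'E'
from bench import ctrl
import cv2
for n in ["side","top","wrist"]:
    cv2.imwrite(f"pics/{n}0.png",ctrl.read_camera(n)); p=ctrl.camera_params(n); print(n,p)
print(ctrl.current_t(),ctrl.current_tool_pos(),ctrl.current_eef_rot())
E
```

```text
pics
side {'fx': 444.0493123090695, 'fy': 444.0493123090695, 'cx': 256.8272906500899, 'cy': 199.82476703248506, 'D': array([-0.10300586,  0.        ,  0.        ,  0.        ,  0.        ]), 'pose': array([[ 0.87982623,  0.18866261, -0.43624789, -0.11079858],
       [-0.4752755 ,  0.35763912, -0.8038703 , -1.28190449],
       [ 0.00435904,  0.91460411,  0.40432699,  0.68548146],
       [ 0.        ,  0.        ,  0.        ,  1.        ]])}
top {'fx': 487.38438872093843, 'fy': 487.38438872093843, 'cx': 257.71896788963227, 'cy': 198.26393565922157, 'D': array([-0.12383563,  0.        ,  0.        ,  0.        ,  0.        ]), 'pose': array([[-0.01624388,  0.9912423 , -0.13105284,  0.37054072],
       [-0.99984843, -0.01692471, -0.00408283, -0.10664262],
       [-0.0062651 ,  0.13096666,  0.99136698,  1.38795978],
       [ 0.        ,  0.        ,  0.        ,  1.        ]])}
wrist {'fx': 328.39228889229287, 'fy': 328.39228889229287, 'cx': 255.02764791498655, 'cy': 187.20072456151502, 'D': array([-0.08912402,  0.        ,  0.        ,  0.        ,  0.        ]), 'T_tool_cam': array([[ 9.99999362e-01,  1.12640931e-03,  8.48948203e-05,
        -1.77993326e-04],
       [-2.36739299e-04,  2.82469898e-01, -9.59276134e-01,
        -1.71385416e-01],
       [-1.10451780e-03,  9.59275502e-01,  2.82469984e-01,
         7.94814810e-02],
       [ 0.00000000e+00,  0.00000000e+00,  0.00000000e+00,
         1.00000000e+00]])}
0.15 [ 0.18632624 -0.59627048  0.21347666] [[ 2.98228576e-01 -1.80949139e-04  9.54494465e-01]
 [-9.54494034e-01  9.12125209e-04  2.98228614e-01]
 [-9.24582674e-04 -9.99999568e-01  9.93069278e-05]]
```

View pics/side0.png

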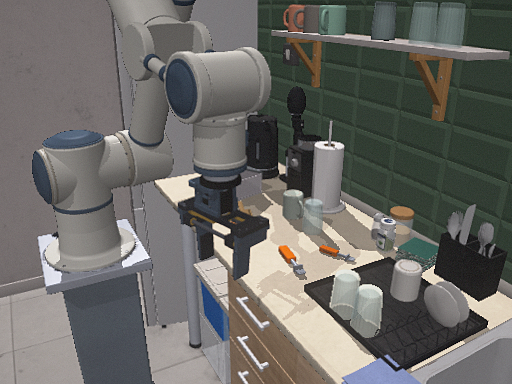

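View pics/top0.png

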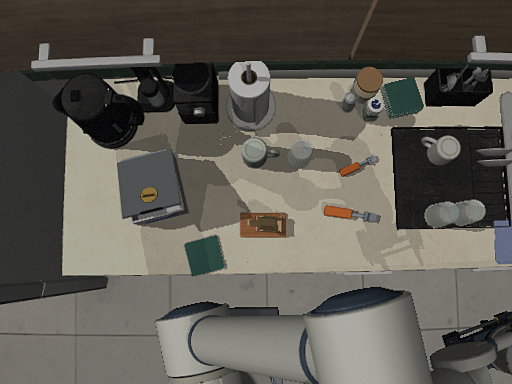

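View pics/wrist0.png

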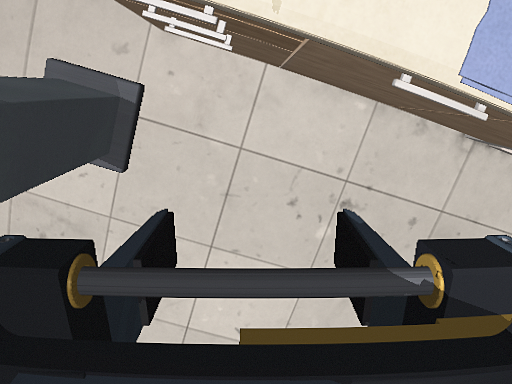

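The top view shows the open housing at (152,187), the rest at (263,225), and two orange keys at (351,214) and (359,165). The glass and mug are at (300,153) and (255,152). Two green coasters are at (204,255) and (404,97). I'll enlarge crops to confirm.

Run:
```python
import cv2
im=cv2.imread("pics/top0.png")
def c(n,x0,x1,y0,y1,f): cv2.imwrite(f"pics/{n}.png",cv2.resize(im[y0:y1,x0:x1],None,fx=f,fy=f,interpolation=cv2.INTER_CUBIC))
c("keys0",310,400,145,235,6)
c("hous0",105,205,140,235,6)
c("rest0",230,300,205,245,9)
```

```text
(no output)
```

View pics/keys0.png

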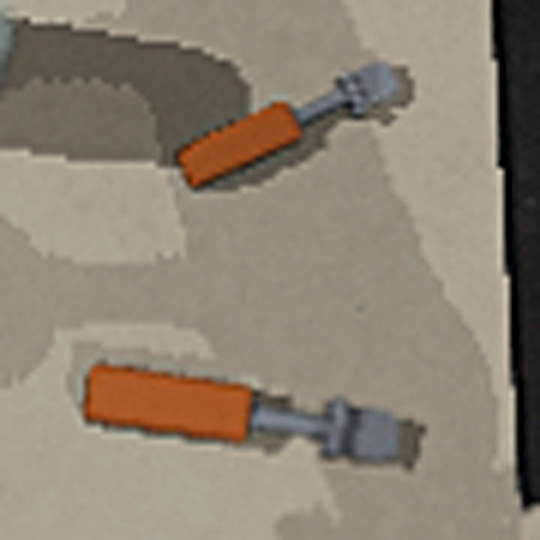

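View pics/hous0.png

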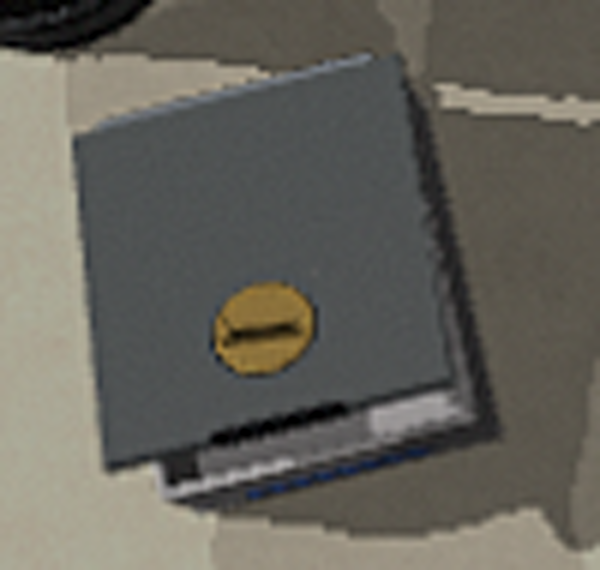

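View pics/rest0.png

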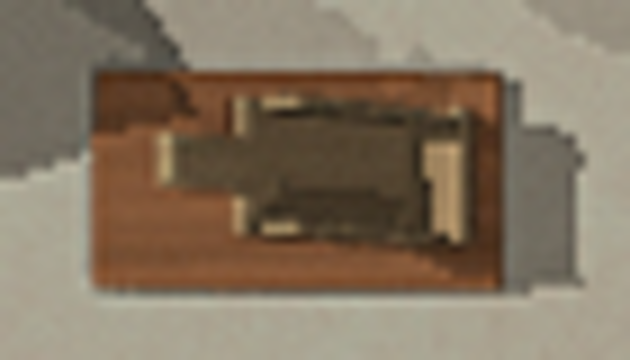

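```bash
cat > h.py <<'E'
import numpy as np, cv2
from bench import ctrl
from scipy.optimize import least_squares
from scipy.spatial.transform import Rotation as R
F=np.diag([1.,-1,-1])
def campose(n,tp=None,tr=None):
    p=ctrl.camera_params(n)
    if n=="wrist":
        T=np.eye(4);T[:3,:3]=tr;T[:3,3]=tp;T=T@p["T_tool_cam"]
    else: T=p["pose"]
    K=np.array([[p["fx"],0,p["cx"]],[0,p["fy"],p["cy"]],[0,0,1]]);return T,K,p["D"]
def proj(C,P):
    T,K,D=C;P=np.atleast_2d(P).astype(float)
    q=(P-T[:3,3])@T[:3,:3]@F
    return cv2.projectPoints(q,np.zeros(3),np.zeros(3),K,D)[0][:,0]
def unproj(C,uv,z):
    T,K,D=C;u=cv2.undistortPoints(np.array(uv,float).reshape(-1,1,2),K,D)[:,0]
    d=np.c_[u,np.ones(len(u))]@F@T[:3,:3].T
    s=(z-T[2,3])/d[:,2];return T[:3,3]+s[:,None]*d
def hous(P,p):  # housing frame->world ; p=x,y,yaw
    c,s=np.cos(p[2]),np.sin(p[2]);P=np.atleast_2d(P)
    return np.c_[p[0]+c*P[:,0]-s*P[:,1],p[1]+s*P[:,0]+c*P[:,1],P[:,2]]
def cov(P,a): # (dist from hinge, y, height above cover top)
    P=np.atleast_2d(P);d=P[:,0];n=P[:,2]+.008
    return np.c_[.085-d*np.cos(a)+n*np.sin(a)*1, P[:,1], .080+d*np.sin(a)+n*np.cos(a)]
def rotd(y,x): # tool y dir, approx tool x dir
    y=np.array(y,float);y/=np.linalg.norm(y);x=np.array(x,float);x-=y*(x@y);x/=np.linalg.norm(x)
    return np.c_[x,y,np.cross(x,y)]
E
python3 - <<'E'
from h import *
C=campose("top")
q=lambda x,y,f,ox,oy:(x/f+ox,y/f+oy)
k=lambda x,y:q(x,y,6,105,140)
uv=np.array([k(75,135),k(398,56),k(105,470),k(450,382),k(263,328),k(165,497),k(497,435)])
def model(p):
    H=hous(np.r_[cov([[0,.078,0],[0,-.078,0],[.176,.078,0],[.176,-.078,0],[.128,0,.002]],p[3])],p)
    return H
def res(p):
    B=hous([[-.085,.075,.08],[-.085,-.075,.0]],p)
    r=proj(C,np.r_[model(p),B])-uv
    r[5:]*=0
    return r.ravel()
for a in (.1,.4,.8):
    s=least_squares(res,[.58,.2,-.2,a]);print(s.x,s.cost,s.fun.reshape(-1,2).round(1).tolist())
kk=lambda x,y:q(x,y,6,310,145)
print("key",unproj(C,[kk(87,393),kk(250,408),kk(338,428),kk(400,436)],.012), unproj(C,[kk(87,393),kk(250,408)],.02))
kr=lambda x,y:q(x,y,9,230,205)
print("board",unproj(C,[kr(93,72),kr(502,74),kr(504,290),kr(92,288)],.008))
print("cup base",unproj(C,[(255,152),(300,153),(204,255)],.09))
E
```

```text
[0.57950199 0.18927143 0.22374575 0.37700495] 0.6056386575382776 [[-0.6, 0.2], [0.3, -0.2], [-0.5, -0.2], [0.6, 0.1], [0.1, 0.1], [-0.0, 0.0], [0.0, 0.0]]
[0.57950199 0.18927143 0.22374576 0.37700496] 0.6056386575383971 [[-0.6, 0.2], [0.3, -0.2], [-0.5, -0.2], [0.6, 0.1], [0.1, 0.1], [-0.0, 0.0], [0.0, 0.0]]
[0.57950199 0.18927143 0.22374576 0.37700496] 0.6056386575386794 [[-0.6, 0.2], [0.3, -0.2], [-0.5, -0.2], [0.6, 0.1], [0.1, 0.1], [-0.0, 0.0], [0.0, 0.0]]
key [[ 0.51411233 -0.29022118  0.012     ]
 [ 0.5055648  -0.3676721   0.012     ]
 [ 0.49525139 -0.40942841  0.012     ]
 [ 0.49087033 -0.43905991  0.012     ]] [[ 0.51327759 -0.28915383  0.02      ]
 [ 0.50477975 -0.36615444  0.02      ]]
board [[ 0.51150945 -0.0507979   0.008     ]
 [ 0.50868085 -0.18007787  0.008     ]
 [ 0.44045997 -0.17913764  0.008     ]
 [ 0.44326251 -0.04966059  0.008     ]]
cup base [[ 0.66933269 -0.09595728  0.09      ]
 [ 0.66449727 -0.21846344  0.09      ]
 [ 0.39258917  0.04382169  0.09      ]]
```

Run:
```python
from h import *
hp=[.5795,.1893,.2237]
hy=np.array([-np.sin(hp[2]),np.cos(hp[2]),0])
hx=np.array([np.cos(hp[2]),np.sin(hp[2]),0])
rx=np.array([.022,1,0]);ry=np.array([-1,.022,0])
kd=np.array([-.109,-.994,0]);ky=np.array([.994,-.109,0])
ft=np.array([.475,-.165,.0155])
u=(rx+[0,0,1])/2**.5;n=(-rx+[0,0,1])/2**.5
D=[0,0,-1]
kc=np.array([.5137,-.2897,0])
def sh(n_,p,y,x):
    for s in(1,-1):
        q=ctrl.ik(p,rotd(y,s*np.array(x))); print(n_,s,None if q is None else np.round(q,0))
sh("cover",hous([-.075,0,.19],hp)[0],D,hy)
g=.04
sh("key",kc+kd*g+[0,0,.003],D,ky)
sh("place",ft+u*(150-g*1000)/1000+n*.003,-n,ry)
sh("regrasp",ft+u*.115+n*.010,-u,ry)
sh("regrasp z",ft+u*.115+n*.010,-u,n)
L=hous([-.043,0,.174],hp)[0]
sh("ins",L,D,hy)
for a in (10,-90,-100): sh("turn%d"%a,L,D,R.from_euler('z',a,degrees=True).apply(hy))
```

```text
cover 1 [ 12.  23.  92.  -0.  66. -90.]
cover -1 [12. 23. 92. -0. 66. 90.]
key 1 [-39.  42.  90.  -0.  48. -32.]
key -1 [-39.  42.  90.  -0.  48. 148.]
place 1 [-42.  42.  95.  33.  79. 123.]
place -1 [-42.  42.  95.  33.  79. -57.]
regrasp 1 [  11.   38.  105.  -51.   62. -132.]
regrasp -1 [ 11.  38. 105. -51.  62.  48.]
regrasp z 1 [ 11.  38. 105. -51.  62. 138.]
regrasp z -1 [ 11.  38. 105. -51.  62. -42.]
ins 1 [ 12.  26.  88.  -0.  66. -90.]
ins -1 [12. 26. 88. -0. 66. 90.]
turn10 1 [  12.   26.   88.   -0.   66. -100.]
turn10 -1 [12. 26. 88. -0. 66. 80.]
turn-90 1 [12. 26. 88. -0. 66. -0.]
turn-90 -1 None
turn-100 1 [12. 26. 88. -0. 66. 10.]
turn-100 -1 [  12.   26.   88.   -0.   66. -170.]
```

Run:
```python
from h import *
hp=[.5795,.1893,.2237]
hy=np.array([-np.sin(hp[2]),np.cos(hp[2]),0])
O=rotd([0,0,-1],hy)
P=lambda z:hous([.085-.160,0,z],hp)[0]
ctrl.goto(P(.185),O); print(ctrl.current_t(),ctrl.current_tool_pos())
r=ctrl.move_l(P(.084),vel=.07,contact_N=12)
print(r,ctrl.current_t(),ctrl.current_tool_pos(),ctrl.current_contact_force())
```

```text
3.075 [0.50666261 0.17211239 0.18500737]
True 4.35 [0.50617242 0.17260574 0.08814258] [-3.21620432 -1.06330779 12.61637698]
```

Run:
```python
from h import *
hp=[.5795,.1893,.2237]
hy=np.array([-np.sin(hp[2]),np.cos(hp[2]),0])
ctrl.move_l(hous([.085-.160,0,.20],hp)[0],vel=.2)
tp,tr=ctrl.current_tool_pos(),ctrl.current_eef_rot()
cv2.imwrite("pics/w1.png",ctrl.read_camera("wrist"));np.savez("w1.npz",tp=tp,tr=tr)
cv2.imwrite("pics/t1.png",ctrl.read_camera("top"))
# look at rest and key
rx=np.array([.022,1,0])
ctrl.goto([.40,-.21,.26],rotd([0,0,-1],[0,1,0]))
tp,tr=ctrl.current_tool_pos(),ctrl.current_eef_rot()
cv2.imwrite("pics/w2.png",ctrl.read_camera("wrist"));np.savez("w2.npz",tp=tp,tr=tr)
print(ctrl.current_t(),ctrl.current_q())
```

```text
6.7083 [-3.51839155e+01  1.13699558e+01  9.63382537e+01  1.11496426e-02
  7.23117424e+01 -1.25255066e+02]
```

View pics/w1.png

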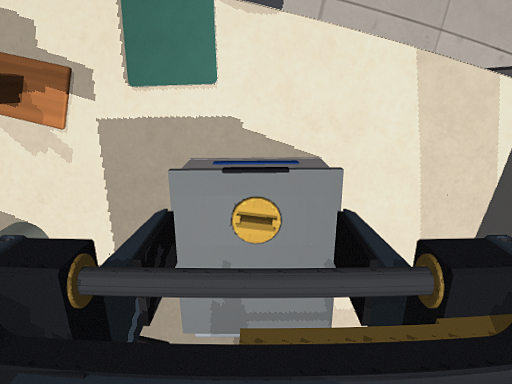

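View pics/w2.png

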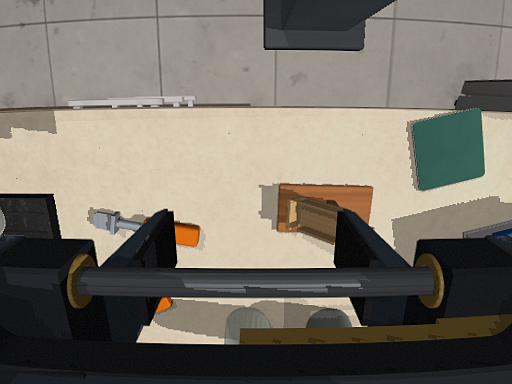

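The first wrist picture shows the cover shut with the lock at (257,220). In the second, the rest is at (325,212) and the large key runs from (90,217) to (198,237), partly hidden by a finger.

Run:
```python
from h import *
im=cv2.imread("pics/w1.png");a=cv2.resize(im[150:270,160:350],None,fx=4,fy=4,interpolation=cv2.INTER_CUBIC);cv2.imwrite("pics/w1c.png",a)
im=cv2.imread("pics/w2.png");a=cv2.resize(im[175:255,255:385],None,fx=6,fy=6,interpolation=cv2.INTER_CUBIC);cv2.imwrite("pics/w2c.png",a)
cv2.imwrite("pics/s2.png",ctrl.read_camera("side"))
```

```text
(no output)
```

View pics/w1c.png

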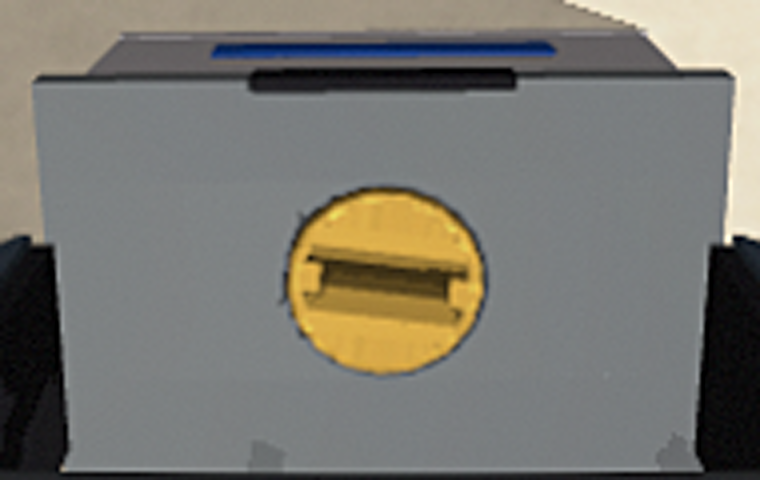

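View pics/w2c.png

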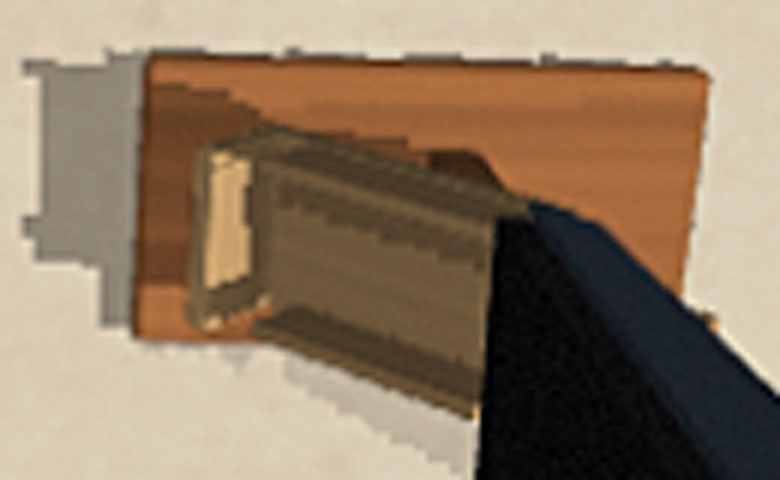

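View pics/s2.png

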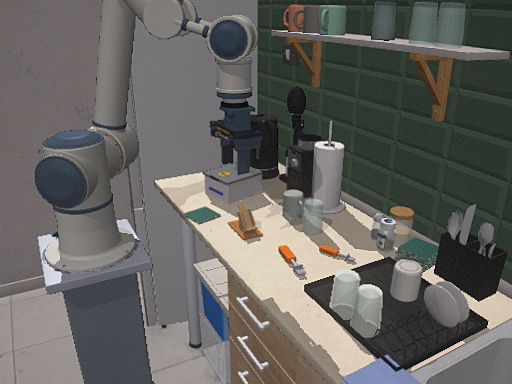

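Run:
```python
from h import *
d=np.load("w1.npz");W1=campose("wrist",d["tp"],d["tr"])
d=np.load("w2.npz");W2=campose("wrist",d["tp"],d["tr"]);T=campose("top")
k=lambda x,y:(x/4+160,y/4+150)
print("lock",unproj(W1,[k(387,281)],.09)); e=unproj(W1,[k(305,250),k(468,272),k(303,300),k(462,320)],.09);print(e, [np.degrees(np.arctan2(*(b-a)[[1,0]])) for a,b in((e[0],e[1]),(e[2],e[3]))])
f=unproj(W1,[k(35,78),k(735,73)],.088);print("front",f,f.mean(0),np.degrees(np.arctan2(*(f[1]-f[0])[[1,0]])))
hp=[.5795,.1893,.2237]
print("pred lock",hous([-.043,0,.09],hp),"front",hous([[-.091,-.078,.088],[-.091,.078,.088]],hp))
print("foot top",unproj(T,[(277.2,224.3)],.0155)," wrist",unproj(W2,[(298.7,211.3)],.0155))
k=lambda x,y:(x/6+255,y/6+175)
print("board w2",unproj(W2,[k(148,55),k(707,72),k(135,340)],.008))
im=cv2.imread("pics/t1.png");a=im[140:235,105:205];cv2.imwrite("pics/t1c.png",cv2.resize(a,None,fx=6,fy=6,interpolation=cv2.INTER_CUBIC))
im=cv2.imread("pics/s2.png");a=im[190:250,215:275];cv2.imwrite("pics/s2c.png",cv2.resize(a,None,fx=9,fy=9,interpolation=cv2.INTER_CUBIC))
im=cv2.imread("pics/w2.png");a=im[195:255,80:210];cv2.imwrite("pics/w2k.png",cv2.resize(a,None,fx=5,fy=5,interpolation=cv2.INTER_CUBIC))
im=cv2.imread("pics/s2.png");a=im[160:215,195:275];cv2.imwrite("pics/s2h.png",cv2.resize(a,None,fx=8,fy=8,interpolation=cv2.INTER_CUBIC))
```

```text
lock [[0.53786357 0.18125215 0.09      ]]
[[0.53460524 0.16135879 0.09      ]
 [0.53162217 0.19884813 0.09      ]
 [0.54673682 0.16341942 0.09      ]
 [0.54350065 0.20035358 0.09      ]] [np.float64(94.54951525919665), np.float64(95.00746284666597)]
front [[0.5089557  0.09452693 0.088     ]
 [0.47353497 0.24578604 0.088     ]] [0.49124533 0.17015648 0.088     ] 103.17961366799987
pred lock [[0.53757142 0.17976093 0.09      ]] front [[0.50807086 0.09305616 0.088     ]
 [0.47346398 0.24516916 0.088     ]]
foot top [[ 0.47694615 -0.15474401  0.0155    ]]  wrist [[ 0.47577182 -0.15057548  0.0155    ]]
board w2 [[ 0.43980551 -0.17654655  0.008     ]
 [ 0.44378816 -0.04952586  0.008     ]
 [ 0.50896474 -0.17808887  0.008     ]]
```

View pics/s2c.png

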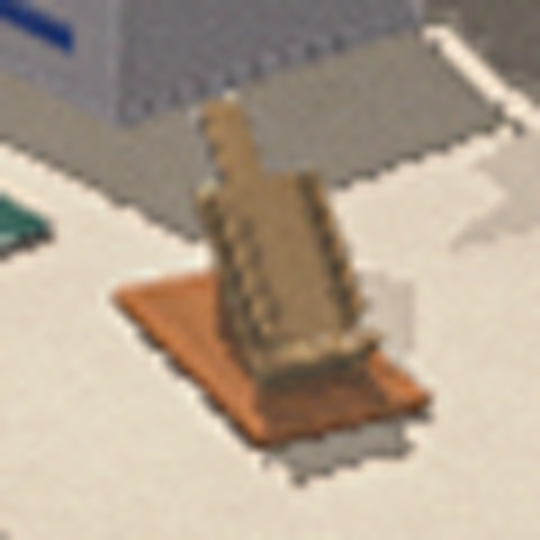

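View pics/w2k.png

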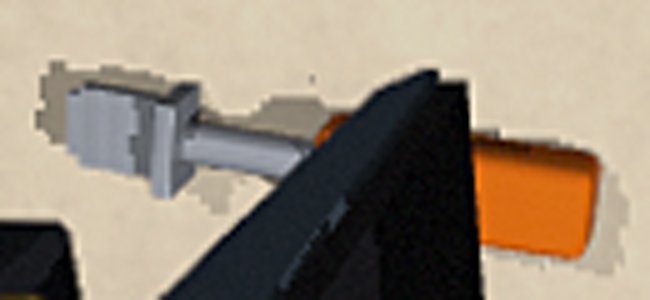

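View pics/s2h.png

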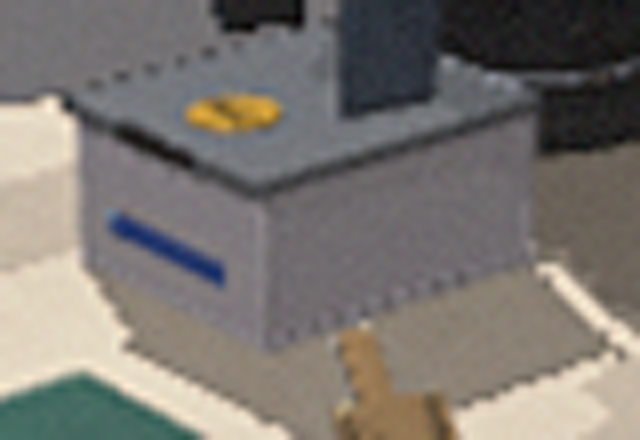

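Run:
```python
from h import *
T=campose("top");S=campose("side")
print("ribend top",unproj(T,[(158/9+230,160/9+205)],.089),"side",unproj(S,[(220/9+215,97/9+190)],.089))
# predicted outline for foot hypothesis
for fy in (-.1505,-.1547):
    ft=np.array([.4763,fy,.0155]);rx=np.array([.022,1,0]);ry=np.array([-1,.022,0]);u=(rx+[0,0,1])/2**.5;n=(-rx+[0,0,1])/2**.5
    pts=[ft+ry*a+u*s+n*h for s,a,h in [(0,.017,0),(0,-.017,0),(.066,.017,.017),(.066,-.017,.017),(.072,.017,0),(.104,.008,0),(.104,-.008,0)]]
    print(fy,"rest0 crop",((proj(T,pts)-[230,205])*9).round().tolist());print(" s2c",((proj(S,pts)-[215,190])*9).round().tolist())
    d=np.load("w2.npz");W2=campose("wrist",d["tp"],d["tr"]);print(" w2c",((proj(W2,pts)-[255,175])*6).round().tolist())
```

```text
ribend top [[ 0.4766589  -0.07306702  0.089     ]] side [[ 0.4782496  -0.07604365  0.089     ]]
-0.1505 rest0 crop [[411.0, 230.0], [411.0, 122.0], [302.0, 217.0], [302.0, 104.0], [247.0, 218.0], [171.0, 182.0], [171.0, 129.0]]
 s2c [[267.0, 369.0], [352.0, 349.0], [224.0, 184.0], [309.0, 166.0], [205.0, 186.0], [200.0, 102.0], [240.0, 94.0]]
 w2c [[267.0, 148.0], [258.0, 290.0], [483.0, 247.0], [466.0, 406.0], [554.0, 234.0], [697.0, 323.0], [687.0, 399.0]]
-0.1547 rest0 crop [[425.0, 230.0], [425.0, 122.0], [316.0, 217.0], [316.0, 104.0], [261.0, 218.0], [185.0, 182.0], [185.0, 128.0]]
 s2c [[272.0, 374.0], [357.0, 354.0], [229.0, 188.0], [314.0, 170.0], [210.0, 190.0], [206.0, 106.0], [245.0, 98.0]]
 w2c [[248.0, 148.0], [239.0, 290.0], [461.0, 247.0], [446.0, 406.0], [533.0, 235.0], [676.0, 323.0], [665.0, 400.0]]
```

Run:
```python
from h import *
d=np.load("w2.npz");W2=campose("wrist",d["tp"],d["tr"]);T=campose("top")
k=lambda x,y:(x/5+80,y/5+195)
print(unproj(W2,[k(600,157),k(583,258)],.02),unproj(W2,[k(68,87),k(70,166)],.012))
kk=lambda x,y:(x/6+310,y/6+145)
print(unproj(T,[kk(91,365),kk(83,421),kk(253,380),kk(246,440)],.02))
print(ctrl.current_t())
```

```text
[[ 0.4959428  -0.28426514  0.02      ]
 [ 0.52629781 -0.29057502  0.02      ]] [[ 0.47940275 -0.43455384  0.012     ]
 [ 0.50329329 -0.43756807  0.012     ]]
[[ 0.52651597 -0.2914924   0.02      ]
 [ 0.50007113 -0.28682545  0.02      ]
 [ 0.51803321 -0.36811853  0.02      ]
 [ 0.48967668 -0.36365202  0.02      ]]
6.7583
```

Run:
```python
from h import *
kd=np.array([-.1247,-.992,0]);ky=np.array([.992,-.1247,0])
g=np.array([.512,-.288,0])+.05*kd
O=rotd([0,0,-1],ky)
ctrl.goto(g+[0,0,.09],O)
ctrl.command_gripper(.65)
r=ctrl.move_l(g+[0,0,.004],vel=.12,contact_N=10);print(r,ctrl.current_tool_pos(),ctrl.current_t())
ctrl.command_gripper(0);print(ctrl.current_grip_width(),ctrl.current_tool_pos(),ctrl.current_contact_force(),ctrl.current_t())
cv2.imwrite("pics/t3.png",cv2.resize(ctrl.read_camera("top")[145:245,290:410],None,fx=5,fy=5))
ctrl.move_l(g+[0,0,.12],vel=.2)
cv2.imwrite("pics/s3.png",ctrl.read_camera("side"));print(ctrl.current_grip_width(),ctrl.current_contact_force())
tp,tr=ctrl.current_tool_pos(),ctrl.current_eef_rot()
cv2.imwrite("pics/w3.png",ctrl.read_camera("wrist"));np.savez("w3.npz",tp=tp,tr=tr)
```

```text
False [ 0.50608083 -0.33788682  0.0045804 ] 9.7833
0.30533228266247725 [ 0.50591589 -0.33768191  0.00424938] [0.25083991 1.11698376 5.40715564] 10.3667
0.3010912264312125 [-0.56339349 -0.57152285 -2.28701275]
```

View pics/s3.png

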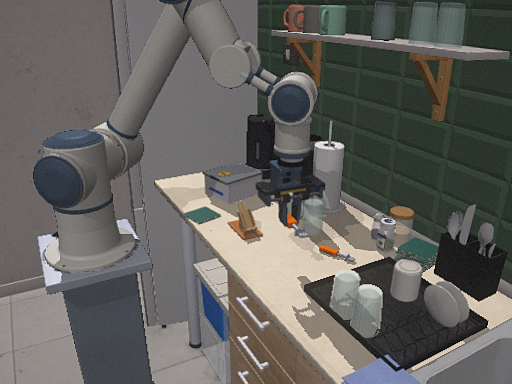

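View pics/w3.png

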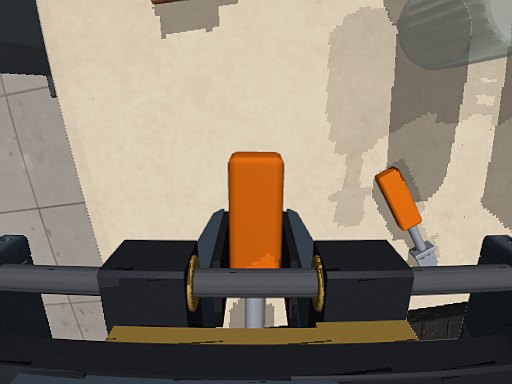

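Run:
```python
from h import *
d=np.load("w3.npz");W=campose("wrist",d["tp"],d["tr"])
z=d["tp"][2]+.0158
for v in (152,154):
    P=unproj(W,[(229,v),(256,v),(283,v)],z);print((P-d["tp"])@d["tr"])
```

```text
[[-1.30316232e-02 -1.57102802e-02  5.16814286e-02]
 [-7.74826743e-05 -1.57362400e-02  5.16635475e-02]
 [ 1.28727750e-02 -1.57621666e-02  5.16663555e-02]]
[[-1.30529873e-02 -1.57114360e-02  5.07085005e-02]
 [-7.78004446e-05 -1.57374371e-02  5.06913348e-02]
 [ 1.28934888e-02 -1.57634063e-02  5.06937374e-02]]
```

```bash
cat >> h.py <<'E'
ft=np.array([.4757,-.149,.0155]);rx=np.array([.026,1,0])/np.hypot(.026,1);ry=np.array([-rx[1],rx[0],0])
u=(rx+[0,0,1])/2**.5;n=(-rx+[0,0,1])/2**.5
E
python3 - <<'E'
from h import *
O=rotd(-n,-ry)
P=lambda e,h:ft+u*(.099+e)+n*(.0042+h)
ctrl.goto(P(.01,.075),O);print(ctrl.current_t(),ctrl.current_grip_width())
ctrl.move_l(P(.008,.03),vel=.15)
a=ctrl.read_camera("top")[190:250,220:310];b=ctrl.read_camera("side")[170:260,200:300]
cv2.imwrite("pics/t4.png",cv2.resize(a,None,fx=8,fy=8,interpolation=2));cv2.imwrite("pics/s4.png",cv2.resize(b,None,fx=6,fy=6,interpolation=2))
E
```

```text
12.0667 0.3026514717587942
```

View pics/t4.png

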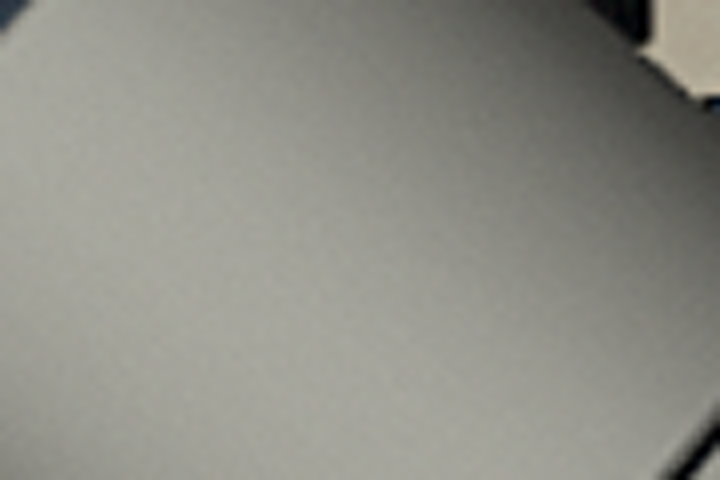

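View pics/s4.png

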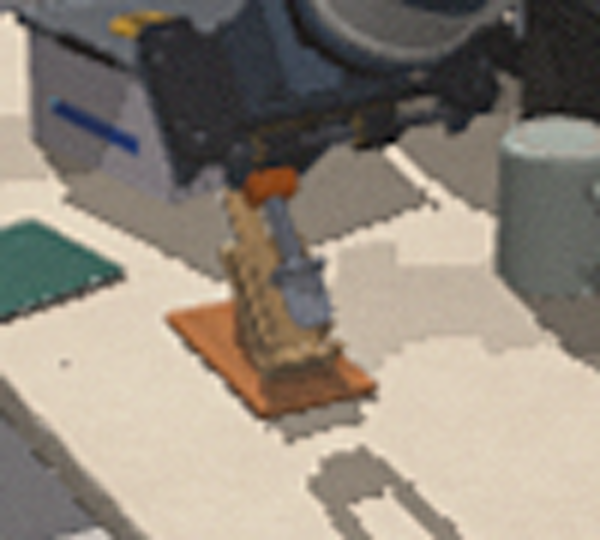

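The side view shows the key 30 mm above the trough, lined up with it, blade near crop (308,300). I'll lower it.

Run:
```python
from h import *
P=lambda e,h:ft+u*(.099+e)+n*(.0042+h)
f0=ctrl.current_contact_force()
r=ctrl.move_l(P(.006,.0015),vel=.06,contact_N=5);print(r,ctrl.current_tool_pos(),(ctrl.current_tool_pos()-P(.006,.0015))@n,ctrl.current_contact_force()-f0)
b=ctrl.read_camera("side")[170:260,200:300]
cv2.imwrite("pics/s5.png",cv2.resize(b,None,fx=6,fy=6,interpolation=2))
tp,tr=ctrl.current_tool_pos(),ctrl.current_eef_rot()
cv2.imwrite("pics/w5.png",ctrl.read_camera("wrist"));np.savez("w5.npz",tp=tp,tr=tr)
print(ctrl.current_t())
```

```text
False [ 0.47751765 -0.07871902  0.09367951] -0.00013150961968545874 [ 0.75166895 -0.59703845  0.87990289]
13.3417
```

View pics/s5.png

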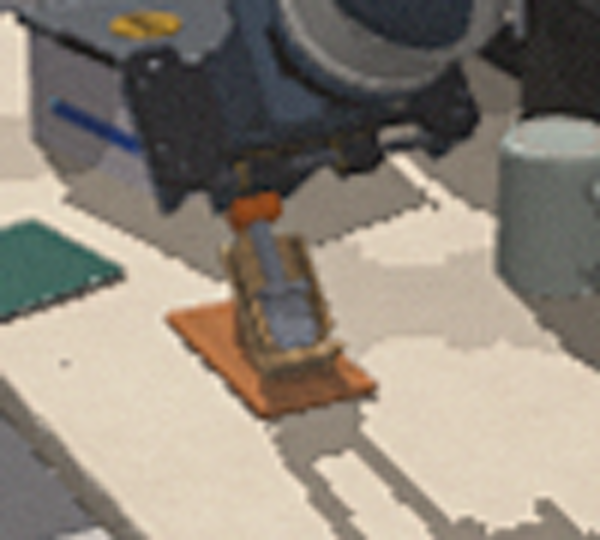

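View pics/w5.png

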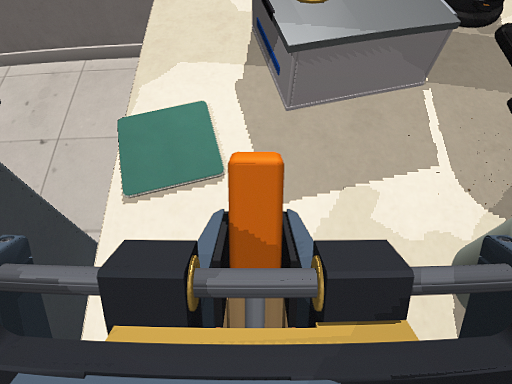

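The blade is inside the trough with its tip close to the stop. I'll seat it against the stop and floor, then release.

Run:
```python
from h import *
p=ctrl.current_tool_pos()
r=ctrl.move_l(p-u*.015,vel=.03,contact_N=5);q=ctrl.current_tool_pos();print(r,(q-p)@u)
r=ctrl.move_l(q-n*.006,vel=.03,contact_N=5);q2=ctrl.current_tool_pos();print(r,(q2-q)@n,"e,h",(q2-ft)@u-.099,(q2-ft)@n-.0042,(q2-ft)@ry)
ctrl.command_gripper(.55)
ctrl.sleep(.3)
ctrl.move_l(q2+n*.09,vel=.2)
b=ctrl.read_camera("side")[170:260,200:300]
cv2.imwrite("pics/s6.png",cv2.resize(b,None,fx=6,fy=6,interpolation=2))
print(ctrl.current_t(),ctrl.current_tool_pos())
```

```text
True -0.00430425174320871
True -0.002837803473985287 e,h 0.0014599855757666952 -0.0015291539542868758 0.0001970350566354771
15.3417 [ 0.47514088 -0.14237934  0.15135999]
```

View pics/s6.png

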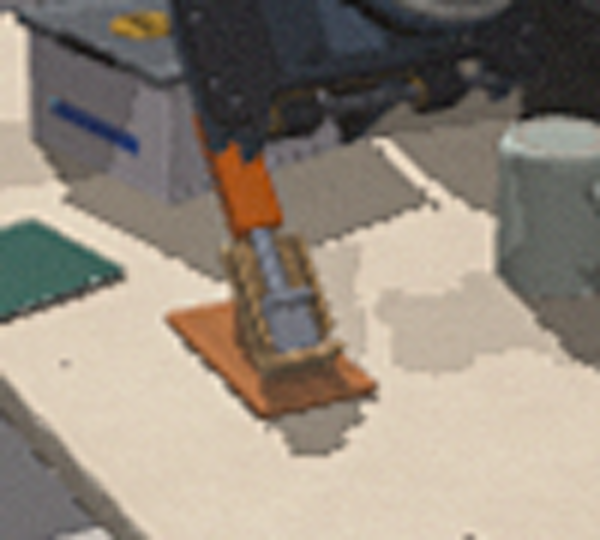

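Run:
```python
from h import *
ctrl.goto([.42,-.09,.33],rotd([0,0,-1],[0,1,0]))
tp,tr=ctrl.current_tool_pos(),ctrl.current_eef_rot()
cv2.imwrite("pics/w7.png",ctrl.read_camera("wrist"));np.savez("w7.npz",tp=tp,tr=tr)
O=rotd(-u,ry)
P=lambda s,dn=0:ft+u*s+n*(.0085+dn)
for s in (.22,.112): print(np.round(ctrl.ik(P(s),O),0))
print(ctrl.current_t())
W=campose("wrist",tp,tr);print("pred end corners",proj(W,[P(.15)+ry*a+n*b for a in(.014,-.014) for b in(.01,-.01)]).round(1).tolist())
```

```text
[  21.   32.   97.  -42.   76. -138.]
[  13.   38.  104.  -50.   63. -132.]
16.3417
pred end corners [[283.9, 201.8], [294.5, 198.3], [282.8, 223.9], [293.2, 219.7]]
```

View pics/w7.png

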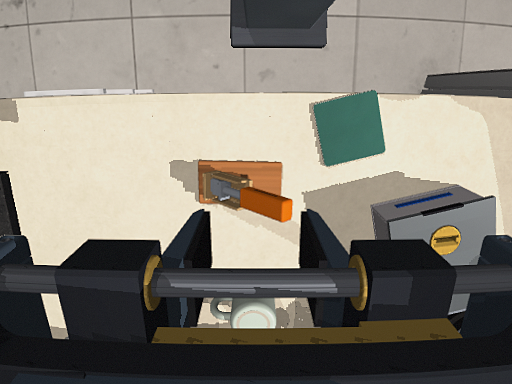

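The wrist view shows the key lying in the trough with its handle end at about (287,210), as predicted. Next I'll regrasp it along its axis from the handle end.

Run:
```python
from h import *
O=rotd(-u,ry)
P=lambda s,dn=0:ft+u*s+n*(.0085+dn)
ctrl.goto(P(.20),O);print(ctrl.current_t(),ctrl.current_q().round(0))
r=ctrl.move_l(P(.112),vel=.12,contact_N=6);print(r,ctrl.current_tool_pos()-P(.112))
b=ctrl.read_camera("side")[140:260,180:320];cv2.imwrite("pics/s8.png",cv2.resize(b,None,fx=5,fy=5,interpolation=2))
cv2.imwrite("pics/w8.png",ctrl.read_camera("wrist"))
```

```text
17.4083 [  19.   33.   98.  -43.   74. -137.]
False [0.00029398 0.00013574 0.00045699]
```

View pics/s8.png

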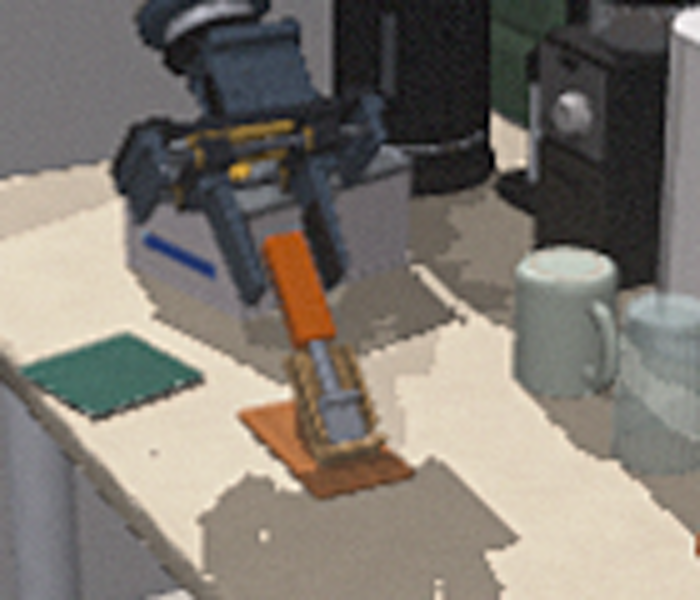

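View pics/w8.png

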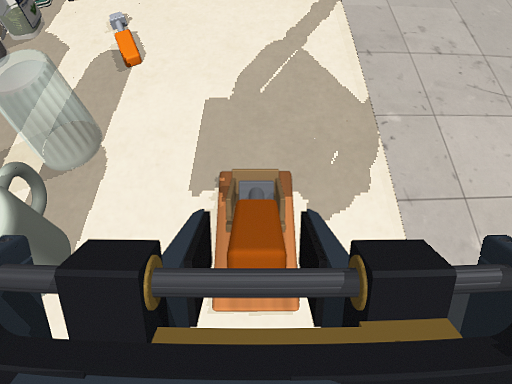

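```bash
cat >> h.py <<'E'
LC=np.array([.5378,.1807,0]); S0=94.8
def sl(a): return np.array([np.cos(np.radians(a)),np.sin(np.radians(a)),0])
E
python3 - <<'E'
from h import *
ctrl.command_gripper(0);print(ctrl.current_grip_width())
p=ctrl.current_tool_pos()
ctrl.move_l(p+[0,0,.10],vel=.15)
O=rotd([0,0,-1],sl(S0))
ctrl.goto(LC+[0,0,.232],O);print(ctrl.current_t(),ctrl.current_q().round(0),ctrl.current_tool_pos(),ctrl.current_grip_width())
b=ctrl.read_camera("side")[110:230,170:310];cv2.imwrite("pics/s9.png",cv2.resize(b,None,fx=5,fy=5,interpolation=2))
tp,tr=ctrl.current_tool_pos(),ctrl.current_eef_rot();np.savez("w9.npz",tp=tp,tr=tr)
cv2.imwrite("pics/w9.png",ctrl.read_camera("wrist"))
E
```

```text
0.30304368308857377
20.7 [ 13.  23.  84.  -0.  73. -82.] [0.53689689 0.17983721 0.23072591] 0.30071279472152057
```

View pics/s9.png

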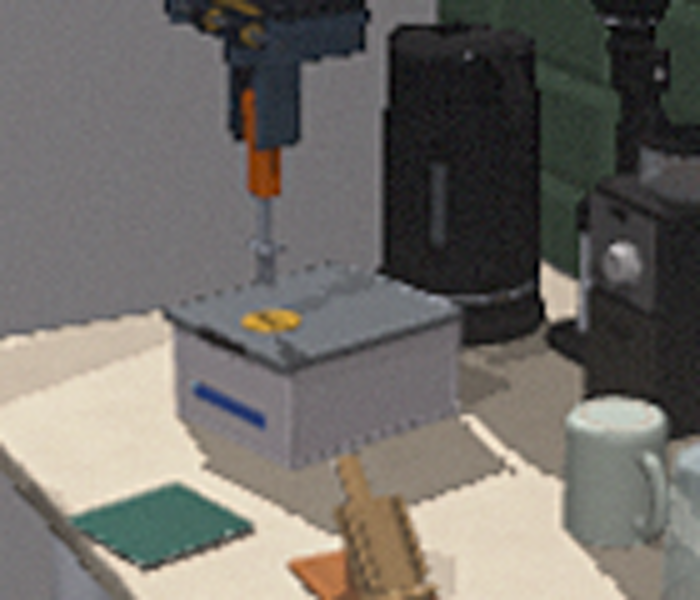

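View pics/w9.png

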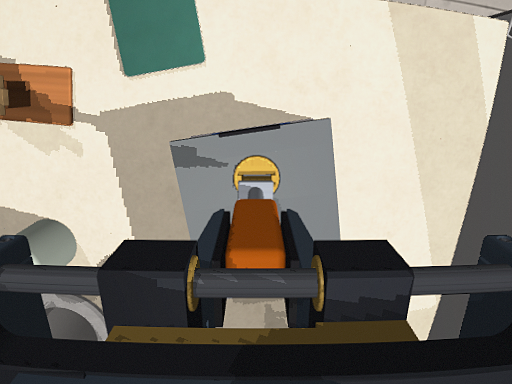

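Run:
```python
from h import *
d=np.load("w9.npz");W=campose("wrist",d["tp"],d["tr"]);S=campose("side")
tp,tr=d["tp"],d["tr"]
print(ctrl.current_tool_pos())
loc=lambda x,y,z:tp+tr@np.array([x,y,z])
# key local: tip at y=.1105 ; tool z across key thickness
tip=.1105
pts=[loc(a,tip,0) for a in(-.0095,.0095)]+[loc(a,tip-.028,.010) for a in(-.014,.014)]+[loc(a,tip-.072,b) for a in(-.014,.014) for b in (.010,-.01)]
print("w9c",((proj(W,pts)-[200,140])*6).round().tolist())
print("s9",((proj(S,pts)-[170,110])*5).round().tolist())
print("lock w9c",((proj(W,[LC+[0,0,.09]])-[200,140])*6).round())
im=cv2.imread("pics/w9.png")[140:230,200:320];cv2.imwrite("pics/w9c.png",cv2.resize(im,None,fx=6,fy=6,interpolation=2))
```

```text
[0.53694269 0.1799936  0.23082802]
w9c [[267.0, 268.0], [395.0, 268.0], [226.0, 254.0], [436.0, 254.0], [206.0, 358.0], [210.0, 523.0], [455.0, 358.0], [452.0, 523.0]]
s9 [[273.0, 284.0], [260.0, 277.0], [263.0, 253.0], [245.0, 243.0], [262.0, 197.0], [285.0, 193.0], [243.0, 187.0], [267.0, 183.0]]
lock w9c [[337. 226.]]
```

View pics/w9c.png

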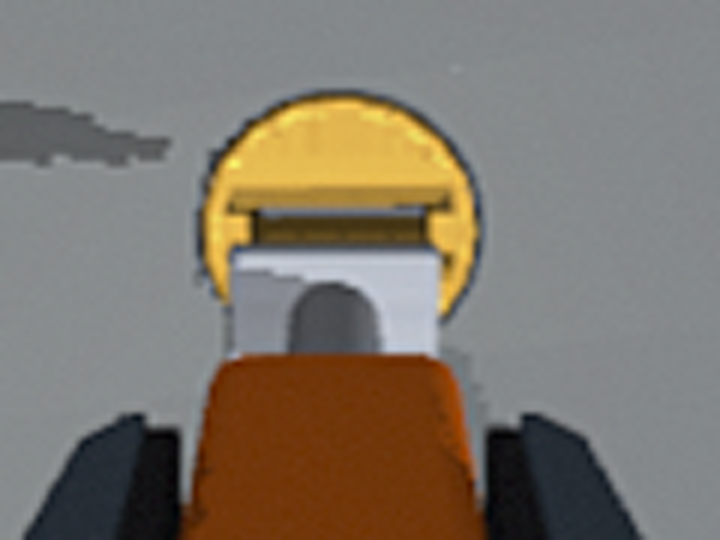

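Run:
```python
from h import *
c=LC+[.0013+.0008,.0007,0]
f0=ctrl.current_contact_force()
def rep(r): print(r,ctrl.current_tool_pos(),(ctrl.current_contact_force()-f0).round(1),ctrl.current_wrist_torque().round(2),ctrl.current_t())
rep(ctrl.move_l(c+[0,0,.208],vel=.08))
rep(ctrl.move_l(c+[0,0,.172],vel=.03,contact_N=8))
b=ctrl.read_camera("side")[110:230,170:310];cv2.imwrite("pics/s10.png",cv2.resize(b,None,fx=5,fy=5,interpolation=2))
im=ctrl.read_camera("wrist")[140:230,200:320];cv2.imwrite("pics/w10c.png",cv2.resize(im,None,fx=6,fy=6,interpolation=2))
```

```text
False [0.53966508 0.18128401 0.20761187] [0.4 1.2 0.4] [ 0.11 -0.15 -0.  ] 21.25
True [0.53986398 0.18138928 0.1736733 ] [-1.4  0.1 11.3] [0.04 0.24 0.01] 22.3167
```

View pics/s10.png

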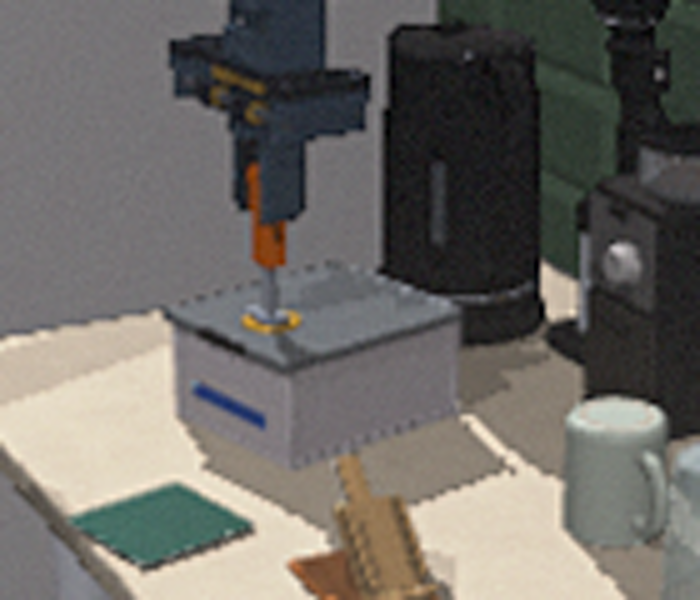

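View pics/w10c.png

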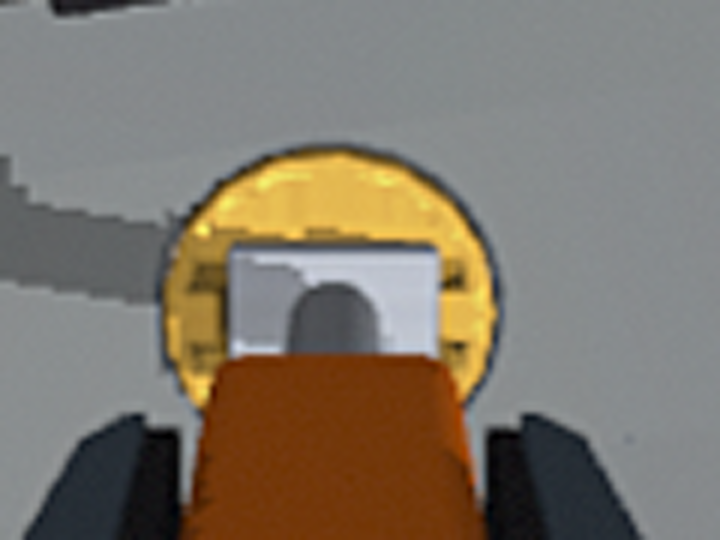

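The key is seated: TCP z is 0.1737 against 0.1725 predicted, and the collar is on the brass face. I'll turn it in steps and watch the torque.

Run:
```python
from h import *
tp=ctrl.current_tool_pos();tr=ctrl.current_eef_rot()
L=tp+.0013*tr[:,2];L[2]=.1733
print(ctrl.current_contact_force().round(1))
for a in (80,65,50,35,20,10,6):
    x=sl(a);O=rotd([0,0,-1],x)
    ctrl.goto(L-.0013*O[:,2],O)
    r=ctrl.current_eef_rot()[:,0]
    print(a,np.degrees(np.arctan2(r[1],r[0])).round(1),ctrl.current_tool_pos().round(4),ctrl.current_wrist_torque().round(2),ctrl.current_contact_force().round(1),round(ctrl.current_t(),2))
    if abs(ctrl.current_wrist_torque()[2])>1: break
im=ctrl.read_camera("wrist")[120:250,180:340];cv2.imwrite("pics/w11c.png",cv2.resize(im,None,fx=4,fy=4,interpolation=2))
```

```text
[-1.3 -0.4  9.6]
80 80.3 [0.5404 0.1811 0.1738] [-0.24 -0.3  -0.06] [ 0.8 -1.   6.2] 22.78
65 65.3 [0.5404 0.1808 0.1738] [-0.22 -0.46 -0.02] [ 1.  -0.9  6.8] 23.15
50 50.3 [0.5403 0.1804 0.1738] [-0.39 -0.45 -0.06] [ 0.9 -1.6  4.7] 23.52
35 35.3 [0.5401 0.1802 0.1738] [-0.49 -0.5  -0.03] [ 1.2 -1.9  5.3] 23.88
20 20.3 [0.5399 0.1799 0.1738] [-0.69 -0.57 -0.01] [ 1.1 -1.9  4.9] 24.25
10 10.3 [0.5396 0.1798 0.1738] [-0.76 -0.57 -0.  ] [ 2.  -2.6  4.8] 24.54
6 6.3 [0.5395 0.1798 0.1738] [-0.95 -0.59  0.01] [ 2.  -4.2  5.9] 24.79
```

View pics/w11c.png

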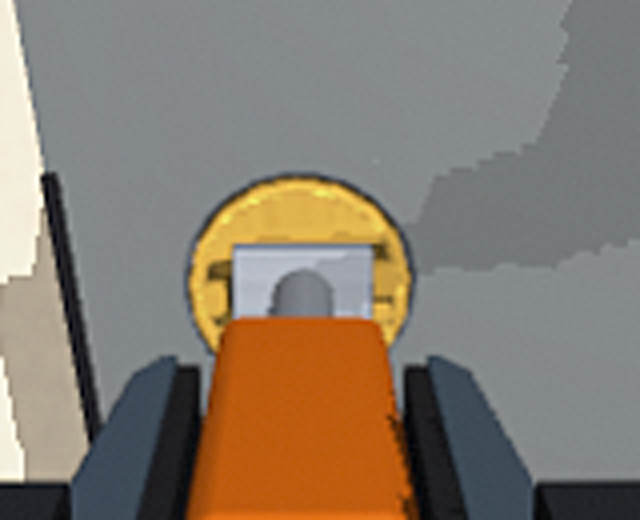

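Run:
```python
from h import *
tp=ctrl.current_tool_pos();tr=ctrl.current_eef_rot()
L=tp+.0013*tr[:,2]
for a in (3,0,-3):
    x=sl(a);O=rotd([0,0,-1],x)
    ctrl.goto(L-.0013*O[:,2],O)
    r=ctrl.current_eef_rot()[:,0]
    print(a,np.degrees(np.arctan2(r[1],r[0])).round(1),ctrl.current_tool_pos().round(4),ctrl.current_wrist_torque().round(2),ctrl.current_effort()[5].round(2),ctrl.current_contact_force().round(1),round(ctrl.current_t(),2))
im=ctrl.read_camera("wrist")[120:250,180:340];cv2.imwrite("pics/w12c.png",cv2.resize(im,None,fx=4,fy=4,interpolation=2))
```

```text
3 3.3 [0.5397 0.1796 0.1739] [-0.51 -0.34  0.73] 1.32 [ 1.4 -0.8  1.5] 25.09
0 0.2 [0.5396 0.1798 0.1739] [-0.29 -0.41  0.87] 1.49 [ 1.4 -0.5  1.3] 25.34
-3 -2.8 [0.5395 0.1799 0.174 ] [-0.09 -0.34  0.87] 1.53 [-0.  -0.9  3.3] 25.59
```

View pics/w12c.png

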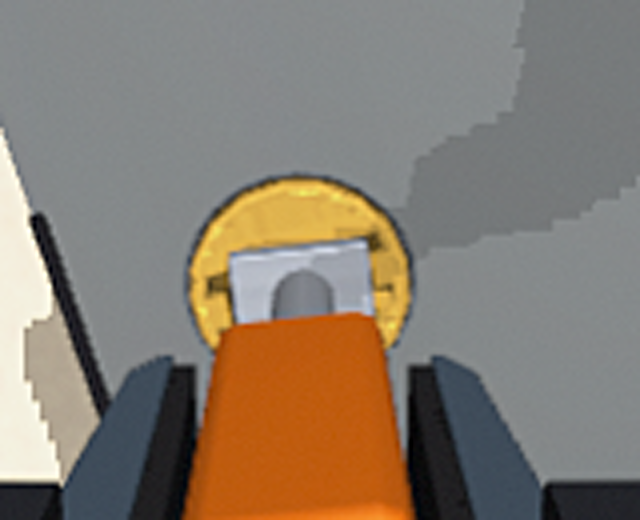

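Torque jumped to 0.87 N m, so the lock is at its stop. I'll ease off slightly, release, and retreat straight up.

Run:
```python
from h import *
tp=ctrl.current_tool_pos()
O=rotd([0,0,-1],sl(0)); ctrl.goto(tp,O)
print(ctrl.current_wrist_torque().round(2),ctrl.current_contact_force().round(1))
ctrl.command_gripper(.6);ctrl.sleep(.3)
a=ctrl.read_camera("side")[110:230,170:310]
ctrl.move_l(tp+[0,0,.16],vel=.15)
b=ctrl.read_camera("side")[110:230,170:310];cv2.imwrite("pics/s13.png",cv2.resize(b,None,fx=5,fy=5,interpolation=2))
p,r=ctrl.current_tool_pos(),ctrl.current_eef_rot();np.savez("w13.npz",tp=p,tr=r)
cv2.imwrite("pics/w13.png",ctrl.read_camera("wrist"));print(ctrl.current_t(),p)
```

```text
[-0.1  -0.32  0.35] [ 0.9 -0.1  2.4]
28.1417 [0.53908366 0.17976944 0.33299066]
```

View pics/s13.png

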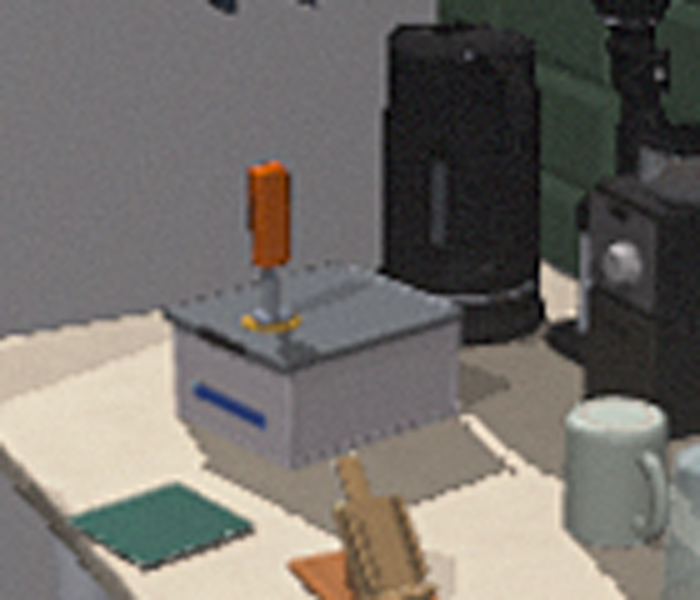

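View pics/w13.png

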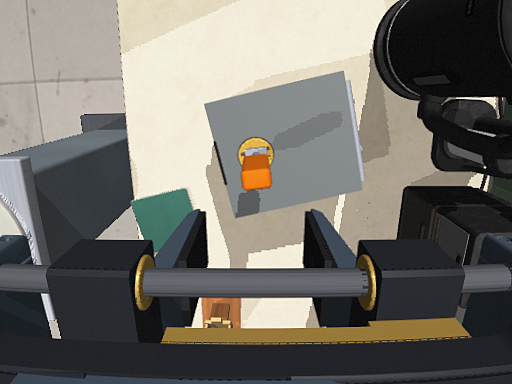

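The key stands in the lock, with its handle top at (257,178) in the wrist view. Next I'll check the tilt and the lock angle in an enlarged crop.

Run:
```python
from h import *
d=np.load("w13.npz");W=campose("wrist",d["tp"],d["tr"]);S=campose("side")
L=np.array([.5384,.1814,0])
for yaw in (8,13):
    x,y=sl(yaw),sl(yaw+90)
    pts=[L+x*a+y*b+[0,0,.09+.122] for a in(-.014,.014) for b in(-.01,.01)]+[L+x*a+[0,0,.09] for a in(-.0225,.0225)]
    print(yaw,"w",((proj(W,pts)-[225,125])*8).round().tolist()); print("  s",((proj(S,pts)-[170,110])*5).round().tolist())
im=cv2.imread("pics/w13.png")[125:200,225:300];cv2.imwrite("pics/w13c.png",cv2.resize(im,None,fx=8,fy=8,interpolation=2))
```

```text
8 w [[135.0, 531.0], [108.0, 366.0], [373.0, 499.0], [351.0, 333.0], [104.0, 255.0], [383.0, 216.0]]
  s [[256.0, 170.0], [242.0, 164.0], [288.0, 164.0], [273.0, 157.0], [244.0, 323.0], [293.0, 311.0]]
13 w [[144.0, 540.0], [103.0, 377.0], [379.0, 488.0], [342.0, 324.0], [106.0, 267.0], [381.0, 204.0]]
  s [[258.0, 170.0], [241.0, 164.0], [288.0, 163.0], [271.0, 157.0], [245.0, 324.0], [292.0, 310.0]]
```

View pics/w13c.png

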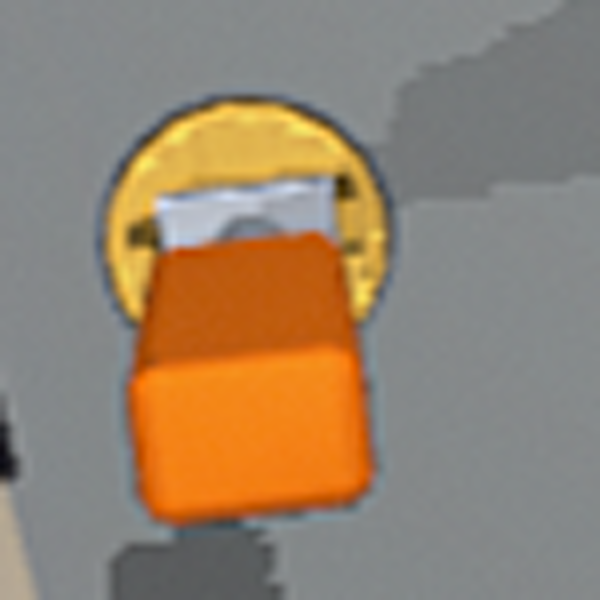

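Run:
```python
from bench import ctrl
print(ctrl.current_contact_force(),ctrl.current_t()); ctrl.sign_off()
```

```text
[0.3341648  0.27232788 0.33227092] 28.1417
the job is handed in; nothing more can be done
```

I did every step and handed the job in at about 28 s of the 72 s allowed. I shut the cover, laid the larger key in the rest and let go. I then took it again by the handle end, stood it in the lock and turned it clockwise to the stop. It now stands in the lock, released.

- **Cover:** it stopped at a 12.6 N press with the fingers at z = 0.088, which is the shut level. It still looked shut in the later pictures.
- **Rest:** the key touched the stop and the trough floor before I released it. The side and wrist pictures showed it lying in the trough.
- **Insertion:** the tool stopped at z = 0.1737, against 0.1725 predicted for fully home. The collar was on the brass face.
- **Lock angle:** the slot began about 8° past zero, not exactly at zero. Turning torque rose to about 0.87 N m at the stop. The slot finally read 13–14° in world yaw, against 13° expected for locked.
- **Key at the end:** it stands within about 1° of upright. It is turned about 6° beyond the slot, which is the normal play.
- **Bystanders:** I saw no change in the coaster and mug, but only by eye. The glass was only partly in view in the last pictures.

No check failed. The only disagreement was in the early estimates of the rest's foot, where the two cameras differed by about 4 mm. I settled it using the end of the rest's rib.

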